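# Seat the tube block in the bench heater

## Task

Fit the aluminium tube block into the well of the white bench heater. Lift it out of its cradle by its two ends, stand it down flat on open bench and let go, then take it again by its long sides and rock it in: tilted, the end facing the heater's spring pad first, pushing the pad back, then lower the other end until the block lies flat on the well floor, and let go. Do not force it, and leave the beaker, the objective canister and the cover-glass box where they stand.

Things in the scene. Friction and masses are not known exactly. Their poses are not given: they have to be found in the camera images.
- block: Plain aluminium tube block, loose, 60 (x) x 40 (y) x 36 (z) mm, about 0.22 kg, six bores in its top, bottom edges chamfered 1.5 mm; the same either way round. Origin at the centre of its underside, z up. It starts lying in the cradle, its x along the cradle's x.
- block_end_a (a point): Middle of the block's lower edge at its +x end (30 mm from the origin).
- block_end_b (a point): Middle of the block's lower edge at its -x end.
- cradle: Grey plastic cradle, fixed, on the left or right bench; bench clear 12 cm before and behind it. Base plate 72 (x) x 64 (y) x 5 mm, origin at the centre of its underside; the block lies on the plate, underside 5 mm up. Two cheeks, x -20 to 20, inner faces at y -22.5 and 22.5, outer at 31, are 41 mm high, level with the block's top: the block can only be gripped at its two open ends, 60 mm apart.
- bath: White bench heater, fixed, on the other bench. Base x -72 to 78, y -52 to 52 mm; origin on the bench under the seat; x runs from the spring pad (robot side) to the console (x 48 to 78, 78 mm high). Rim of the open well 46 mm up, floor 30 mm up: 16 mm deep. Well 42 mm wide (y), 3 mm chamfers on its side rims; fixed end wall at x +30, 2 mm chamfer; sprung pad at the other end.
- bath_seat (a point): Point on the well floor, 30 mm above the bench, where the centre of the seated block's underside belongs; axes as the heater's, the seated block's long side along x. Seated, the block stands 20 mm above the rim.
- pad_face (a point): Middle of the top edge of the pad's face; moves with the pad.
- bath_pad (a joint): Spring pad at the well's -x end, 36 mm wide, flat top 14 mm above the well floor. 0 at rest, face at x -27 mm, so only 57 mm is free and the 60 mm block cannot go straight down. Yields to -x up to 0.012 m: 2 N at first, 0.5 N more per mm. Reads 0.003 with the block seated.
- beaker: Glass beaker, 63 mm wide, 75 high, loose bystander; origin under its centre.
- objective_case: Round objective canister, 35 mm wide, 58 high, loose bystander; origin under its centre.
- coverslips: Small card box, 54 x 53 x 20 mm, loose bystander; origin under its centre.
There are look-alikes about, which are no part of the job. Of the things like the block, leave any that is purple; of the rest the smaller one is meant.

How it is judged (in metres and radians):
On the way, in this order (a step that is already met when the one before it is completed fails the run):
1. the block stands flat and released on the open bench, clear of its cradle (height (world z) of block between -0.01 and 0.004 m and angle between block's own z axis and vertical below 0.05 rad and horizontal distance between block and cradle above 0.045 m and contact force between the fingers and block below 0.1 N and linear speed of block below 0.02 m/s), for 0.2 s.
2. the block is tilted, its lower end well inside the well at the pad and the pad pushed back (angle between block's own z axis and vertical between 0.1 and 0.8 rad and value of joint bath_pad above 0.001 m and ((z of block_end_a in the frame of bath_seat between -0.004 and 0.008 m and x of block_end_a in the frame of bath_seat between -0.042 and -0.015 m and y of block_end_a in the frame of bath_seat between -0.004 and 0.004 m) or (z of block_end_b in the frame of bath_seat between -0.004 and 0.008 m and x of block_end_b in the frame of bath_seat between -0.042 and -0.015 m and y of block_end_b in the frame of bath_seat between -0.004 and 0.004 m))), for 0.1 s.
At the end, for the whole second after the job is handed in: The block lies flat (within 2 degrees) and still on the well floor, within 2.5 mm in height, 3 mm sideways and 4 mm lengthwise of its seat, released (x of block in the frame of bath_seat between -0.004 and 0.003 m and y of block in the frame of bath_seat between -0.003 and 0.003 m and z of block in the frame of bath_seat between -0.003 and 0.0025 m and angle between block's own z axis and vertical below 0.035 rad and angle between the x axis of block and the x axis of bath_seat, either way round below 0.06 rad and linear speed of block below 0.01 m/s and angular speed of block below 0.1 rad/s); the robot touches nothing.
It fails at once if the beaker, objective canister or cover-glass box is shifted by more than 25 mm (distance of any of beaker, objective_case, coverslips from where it was at the start of the episode above 0.025 m).
It fails at once if the block is forced into the heater with more than 100 N (contact force between block and bath above 100 N).
It also fails if it takes over 64 s, if anything falls off the work surface, if the arm or the gripper's body presses on something with over 40 N, if the wrist force passes 120 N, or if a joint passes its speed limit or range.

## Robot

A 7-joint arm with a two-finger parallel gripper is mounted at the origin on a cart in front of the work surface, level with it; the furniture and walls round the work are solid. World frame = base frame: x ahead of the robot, y to its left, z up, the work surface at z = 0. Lengths are in mm, angles in rad, forces in N, time in s.
With the tool pointing down it reaches from about 350 to 775 mm from the base axis. Payload 3.1 kg.
Tool frame: the origin (TCP) lies at the very end of the fingers, on their centre line; the grasp point (between the pads) lies 19 mm behind it; z points along the fingers, y is the line along which they close (so a half turn about z gives the same grasp; the last joint's range is limited). The gripper opens to 85 mm and grips with 20 to 120 N. Pads are 22 mm wide; open, the fingers measure 114 mm over their backs; the gripper's body (76 mm by 85 mm) begins 54 mm behind the grasp point. The pads swing forward as they close: fully open they stand 13 mm farther back than shut.
Start: joints at [1.176, 0.311, 0.014, 1.512, -0.004, 1.319, -0.027], TCP at [190.073, -516.13, 200.004] pointing down, gripper open.
Joint ranges: [-2.7, 2.7], [-0.3, 1.91], [-1.27, 1.3], [0.12, 2.57], [-1.44, 4.58], [0.2, 2.03], [-3.05, 3.05]. Speed limits (rad/s): [2.79, 2.79, 3.14, 3.14, 3.14, 3.14, 3.14].

## Interface

Orientations are given as [roll, pitch, yaw] about the fixed x, y, z axes, in that order (R = Rz(yaw) Ry(pitch) Rx(roll)).
In Python, from station import readout, get_image, get_calibration, robot, recognise, spot_point gives the robot as it stands.
- The arm moves only by the tool send_rows, never from a script. Its argument "plan" is a list of rows, each an object of numbers: "fingers": the finger opening in mm, from 0 to 85.4; "tx", "ty", "tz": the shift along the tool's x, y, z in mm; "wx", "wy", "wz": the turn, a rotation vector about the tool's x, y, z in degrees. A call has exactly 10 rows; each row is the pose to reach, as a shift and turn from the pose commanded when the call began, along the tool's axes at that moment; what a row does not reach only later rows make up. A row lasts 1/8 s, in which the tool goes at most 62.5 mm and 10.7 degrees, less where a joint would pass 70% of its speed; a pose out of reach is approached as far as the arm can. A call with a gripper value outside its range is refused whole. The fingers move at their own pace and stop on an object; "newtons" is the grip in N (left out, the last holds). Time passes only in rows, so rows that repeat a pose let the fingers close, or fill a call up. It gives the time, the measured TCP pose, the force, the opening and the grip force at its end, in the units of the state.
- readout.state(): the state, without advancing time (a new reading comes with each control period).
- get_image(name): name is "scene" or "top" or "wrist"; returns (picture, depth): 400x640x3 uint8, red, green, blue; 400x640 float32, mm along the optical axis (not along the pixel's ray), 0 where there is no reading.
- get_calibration(name): a dict with "fx", "fy", "cx", "cy" (pixels), "rvec" (rotation vector, rad) and "tvec" (3), from world to camera coordinates, as OpenCV has them. Camera axes: x right, y down, z forward; pixel columns grow to the right and rows downward; lengths in mm; the calibration is good to about 2 mm. A picture is of the moment at which its call begins: read the wrist's pose just before it. get_calibration takes no time and is no camera call; for the wrist camera it gives the pose at the moment of the call.
- robot.sign_off(): hands the job in; it is judged then, once.
Trained networks look in the newest picture that a camera, given by its name, has taken for a name from the list of things; names that differ only in an ending like _2 or _b are one class to them, and where a whole thing is asked for, a point or a joint stands for the part that bears it (a point fixed in the world has none). Each returns a list of dicts, best first, with "confidence" (0 to 1); they miss things now and then, are a little off and sometimes report something else, mostly with a low value. They report only what shows in the picture. A call takes as long as a camera call. They do not tell look-alikes from the thing itself.
- recognise(camera, target): "point" ([column, row] in pixels, amid what is visible of it).
- spot_point(camera, target): "point" ([column, row] in pixels: a listed point, or the origin of a listed thing).
The state is a dict: "clock": time; "q": joint angles; "joint_vel": joint speeds; "tau": joint torques, N m; "position": TCP position; "tcp_rot": TCP orientation; "force": force on the tool from outside, world axes, zero at the start; "torque": the same for the moment, N m; "opening": opening from 0.0 (shut) to 1.0 (fully open); "gripper_force": force on a finger pad.
Only numpy, scipy, OpenCV 4.12 (cv2) and the standard library are available. Lean on these libraries where they do the work, as an engineer would, in place of code of your own. Each camera call takes 0.05 s, during which the arm holds its last target. There are 200 camera calls.

## Working session

There is one attempt and no reset: what is moved stays moved. The work goes in short steps, Python scripts to look and compute and a tool call to move; the robot and the scene stay as the last step left them, time stands still between calls to the robot, and variables do not carry over. Pictures are saved under pics/ and viewed, at most 10 in all, crops included, and the job is handed in when it is done.

Besides the shell and the picture viewer there is one more tool, called after "Call:" as name(argument=value, ...), one argument or row to a line, values as JSON. send_rows: Moves the arm, as the interface text tells. Its arguments: {"type":"object","properties":{"plan":{"type":"array","items":{"type":"object","properties":{"fingers":{"type":"number"},"tx":{"type":"number"},"ty":{"type":"number"},"tz":{"type":"number"},"wx":{"type":"number"},"wy":{"type":"number"},"wz":{"type":"number"}}}},"newtons":{"type":"number"}},"required":["plan"]}

```bash
mkdir -p pics
cat > h.py <<'E'
import numpy as np, cv2
from station import readout, get_image, get_calibration, robot, recognise, spot_point
def cam(n):
    c=get_calibration(n); R=cv2.Rodrigues(np.array(c["rvec"],float))[0]; return c,R,np.array(c["tvec"],float).ravel()
def world(n,depth,c=None):
    c,R,t=c or cam(n); v,u=np.mgrid[0:400,0:640]
    P=np.stack([(u-c["cx"])/c["fx"]*depth,(v-c["cy"])/c["fy"]*depth,depth],-1)
    W=(P-t)@R; W[depth<=0]=np.nan; return W
def ray(n,px,z):
    c,R,t=cam(n); d=R.T@np.array([(px[0]-c["cx"])/c["fx"],(px[1]-c["cy"])/c["fy"],1]); o=-R.T@t
    return o+d*(z-o[2])/d[2]
def save(n,im): cv2.imwrite("pics/"+n+".png",im[:,:,::-1])
E
python3 - <<'E'
from h import *
print(readout.state())
for n in("scene","top"):
    im,d=get_image(n); save(n+"0",im); W=world(n,d)
    np.save(n+"W.npy",W)
    for t in("block","cradle","bath","pad_face","beaker","objective_case","coverslips"):
        for r in recognise(n,t):
            u,v=map(int,np.round(r["point"])); print(n,t,round(r["confidence"],2),(u,v),W[min(v,399),min(u,639)].round())
E
```

```text
{'clock': 0.0, 'q': array([ 1.17627046,  0.31173568,  0.01400161,  1.51305842, -0.00438666,
        1.31918203, -0.02718574]), 'joint_vel': array([-0.00115554,  0.00055858, -0.0020509 ,  0.00086962, -0.00108128,
        0.00172151, -0.00082546]), 'tau': array([-4.64230507e-04, -3.79911554e+01,  1.45728313e-01, -2.30589187e+01,
        1.20547222e-02,  1.37036643e-02, -1.06859068e-05]), 'position': array([ 189.77607939, -515.37192419,  198.91513472]), 'tcp_rot': array([-3.13924237e+00,  1.12294324e-04,  3.52911224e-01]), 'force': array([-0.22602081,  0.1806121 ,  0.44079665]), 'torque': array([-0.03618392,  0.01514294, -0.02032252]), 'gripper_force': 0.0, 'opening': 0.9999305855259253}
scene block 0.79 (397, 259) [ 630. -372.   17.]
scene block 0.69 (372, 371) [ 359. -671.   53.]
scene block 0.51 (360, 250) [ 528. -301.   41.]
scene cradle 0.61 (360, 256) [ 516. -322.   42.]
scene bath 0.76 (287, 139) [528. 310.  36.]
scene beaker 0.61 (246, 126) [399. 429.  59.]
scene objective_case 0.61 (332, 155) [651. 148.  35.]
scene coverslips 0.82 (357, 308) [ 421. -476.   27.]
top block 0.55 (360, 200) [ 522. -293.   41.]
top block 0.54 (448, 239) [ 357. -686.   44.]
top cradle 0.48 (354, 203) [ 515. -269.    0.]
top bath 0.66 (234, 192) [542. 287.  30.]
top bath 0.51 (364, 198) [ 533. -312.   33.]
top beaker 0.74 (198, 216) [425. 442.  30.]
top objective_case 0.21 (355, 201) [ 518. -271.   30.]
```

View pics/scene0.png

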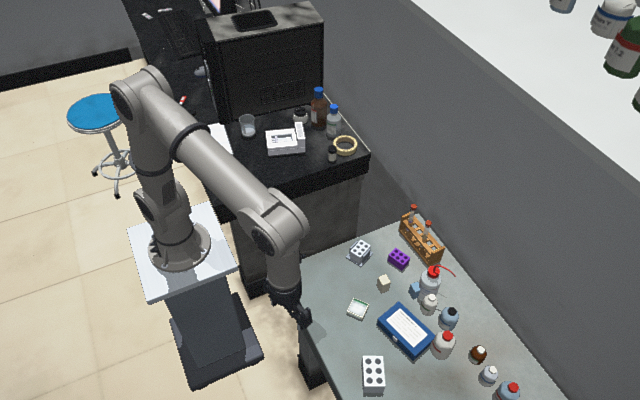

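View pics/top0.png

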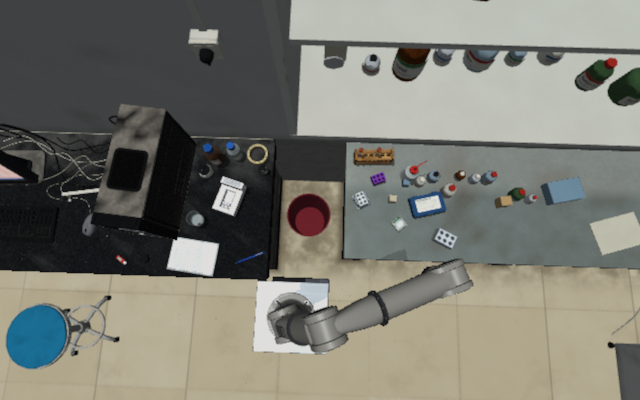

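The candidates are the silver block in the cradle (scene 360,250; top 360,200), the purple block (398,258; 378,179) and a larger silver block (373,373; 446,238). I choose the one in the cradle: it is not purple and it is the smaller. Next is a look from closer.

```bash
cat >> h.py <<'E'
from scipy.spatial.transform import Rotation as Ro
def tcp():
    s=readout.state(); return np.array(s["position"]),Ro.from_euler("xyz",s["tcp_rot"])
def delta(p,rpy):
    P,R=tcp(); T=Ro.from_euler("xyz",rpy); return R.inv().apply(np.array(p)-P).round(1),(R.inv()*T).as_rotvec(degrees=True).round(1)
E
python3 - <<'E'
from h import *
c,R,t=cam("wrist"); P,Rt=tcp(); print(c["fx"],c["cx"],"cam in tool",Rt.inv().apply(-R.T@t-P).round(), "axis in tool",Rt.inv().apply(R[2]).round(3), "camx in tool",Rt.inv().apply(R[0]).round(2))
for yaw in (0.353,-.52):print(delta([470,-290,230],[np.pi,0,yaw]))
E
```

```text
341.42751968599765 319.99817233291316 cam in tool [  74.   -0. -174.] axis in tool [-0.296  0.     0.955] camx in tool [0. 1. 0.]
(array([ 340.8, -115.4,  -30. ]), array([ 0., -0., -0.]))
(array([ 340.8, -115.4,  -30. ]), array([ 0., -0., 50.]))
```

Run:
```python
from h import *
# coarse block outline: top-surface points in scene view
W=np.load("sceneW.npy"); x,y,z=np.moveaxis(W,-1,0)
for nm,cx,cy in(("block",525,-301),("big",357,-680)):
    m=(abs(x-cx)<60)&(abs(y-cy)<60)&(z>30)&(z<70); q=W[m]
    print(nm,m.sum(),np.nanmedian(q,0).round(),cv2.minAreaRect(q[:,:2].astype(np.float32)))
m=(abs(x-540)<130)&(abs(y-300)<110)&(z>25)&(z<65);q=W[m];print("bath",m.sum(),np.median(q,0).round(),cv2.minAreaRect(q[:,:2].astype(np.float32)))
```

```text
block 266 [ 529. -297.   41.] ((530.8551635742188, -295.4977722167969), (65.6776351928711, 58.52326583862305), 25.623323440551758)
big 619 [ 361. -674.   50.] ((363.0778503417969, -670.7247314453125), (84.8441162109375, 56.78587341308594), 64.85145568847656)
bath 720 [509. 304.  46.] ((543.4713134765625, 341.29949951171875), (193.42149353027344, 177.48223876953125), 72.08167266845703)
```

Call:
send_rows(
  plan=[
    {"tx":55,"ty":-15,"tz":-15,"wz":5},
    {"tx":110,"ty":-30,"tz":-30,"wz":10},
    {"tx":165,"ty":-45,"tz":-30,"wz":15},
    {"tx":220,"ty":-60,"tz":-30,"wz":20},
    {"tx":275,"ty":-80,"tz":-30,"wz":25},
    {"tx":330,"ty":-90,"tz":-30,"wz":30},
    {"tx":388,"ty":-88,"tz":-30,"wz":40},
    {"tx":388,"ty":-88,"tz":-30,"wz":50},
    {"tx":388,"ty":-88,"tz":-30,"wz":50},
    {"tx":388,"ty":-88,"tz":-30,"wz":50},
  ],
)

```text
invalid input at $.plan[0]: expected keys fingers, tx, ty, tz, wx, wy, wz
```

Run:
```python
from h import *
s=readout.state(); print(s["position"],s["tcp_rot"],s["clock"])
k=cam("wrist"); im,d=get_image("wrist"); save("w1",im); W=world("wrist",d,k); np.save("w1W.npy",W)
for t in("block","cradle"):
    for r in recognise("wrist",t)+spot_point("wrist",t):
        u,v=map(int,np.round(r["point"])); print(t,round(r["confidence"],2),(u,v),W[min(v,399),min(u,639)].round())
x,y,z=np.moveaxis(W,-1,0)
m=(abs(x-528)<60)&(abs(y+300)<60)&(z>36)&(z<46); 
n,l,st,ce=cv2.connectedComponentsWithStats(m.astype(np.uint8))
for i in range(1,n):
    if st[i,4]>80:
        q=W[l==i]; print(st[i],q.mean(0).round(1),cv2.minAreaRect(q[:,:2].astype(np.float32)))
```

```text
[ 190.10962306 -516.12041626  200.02585057] [ 3.14154987e+00 -4.30442869e-06  3.52956011e-01] 0.8
block 0.59 (546, 51) [ 362. -665.   48.]
block 0.96 (526, 57) [ 351. -650.   50.]
```

View pics/w1.png

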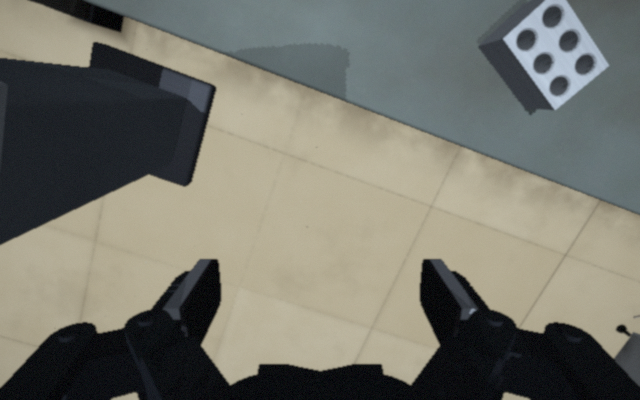

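The move was refused because every row needs all the keys. The picture shows only the larger decoy block, at (545,50).

Call:
send_rows(
  plan=[
    {"fingers":85,"wx":0,"wy":0,"tx":55,"ty":-15,"tz":-15,"wz":5},
    {"fingers":85,"wx":0,"wy":0,"tx":110,"ty":-30,"tz":-30,"wz":10},
    {"fingers":85,"wx":0,"wy":0,"tx":165,"ty":-45,"tz":-30,"wz":15},
    {"fingers":85,"wx":0,"wy":0,"tx":220,"ty":-60,"tz":-30,"wz":20},
    {"fingers":85,"wx":0,"wy":0,"tx":275,"ty":-80,"tz":-30,"wz":25},
    {"fingers":85,"wx":0,"wy":0,"tx":330,"ty":-90,"tz":-30,"wz":30},
    {"fingers":85,"wx":0,"wy":0,"tx":370,"ty":-88,"tz":-30,"wz":40},
    {"fingers":85,"wx":0,"wy":0,"tx":370,"ty":-88,"tz":-30,"wz":50},
    {"fingers":85,"wx":0,"wy":0,"tx":370,"ty":-88,"tz":-30,"wz":50},
    {"fingers":85,"wx":0,"wy":0,"tx":370,"ty":-88,"tz":-30,"wz":50},
  ],
)

```text
clock: 2.3
position: [506.3, -306.4, 230.1]
tcp_rot: [3.141, 0.0, -0.519]
force: [-0.5, -0.4, 0.5]
opening: 0.993
gripper_force: 0.0
```

```bash
cat > look.py <<'E'
from h import *
import sys
def look(n,cx,cy,z0,z1,r=60):
    s=readout.state(); print(s["position"].round(1),s["tcp_rot"].round(4),s["clock"])
    k=cam("wrist"); im,d=get_image("wrist"); save(n,im); W=world("wrist",d,k); np.save(n+"W.npy",W)
    x,y,z=np.moveaxis(W,-1,0)
    m=(abs(x-cx)<r)&(abs(y-cy)<r)&(z>z0)&(z<z1)
    N,l,st,ce=cv2.connectedComponentsWithStats(m.astype(np.uint8))
    for i in range(1,N):
        if st[i,4]>80:
            q=W[l==i]; print(st[i],q.mean(0).round(1),cv2.minAreaRect(q[:,:2].astype(np.float32)))
    return im,W
E
python3 - <<'E'
from look import *
im,W=look("w2",528,-300,36,46)
for t in("block","cradle"):
    for r in recognise("wrist",t)+spot_point("wrist",t):
        u,v=map(int,np.round(r["point"])); print(t,round(r["confidence"],2),(u,v),W[min(v,399),min(u,639)].round())
E
```

```text
[ 506.3 -306.4  230.1] [ 3.1411  0.     -0.5187] 2.3
[ 267  117   67   63 1593] [ 532.  -297.    40.8] ((531.536865234375, -296.6971435546875), (60.08888244628906, 40.251590728759766), 25.881542205810547)
[297 117  34  26 243] [ 542.2 -320.    40.6] ((541.8198852539062, -319.96038818359375), (39.567970275878906, 6.589578628540039), 25.248592376708984)
[271 157  33  24 234] [ 520.  -274.    40.4] ((519.7388305664062, -273.7533874511719), (39.420894622802734, 6.642266750335693), 24.74810028076172)
block 0.92 (633, 112) [ 381. -636.   13.]
block 0.89 (315, 23) [ 630. -372.   34.]
block 0.63 (300, 150) [ 530. -297.   41.]
block 0.66 (302, 148) [ 531. -300.   42.]
cradle 0.57 (308, 124) [ 550. -318.   41.]
cradle 0.8 (301, 142) [ 535. -299.   17.]
```

View pics/w2.png

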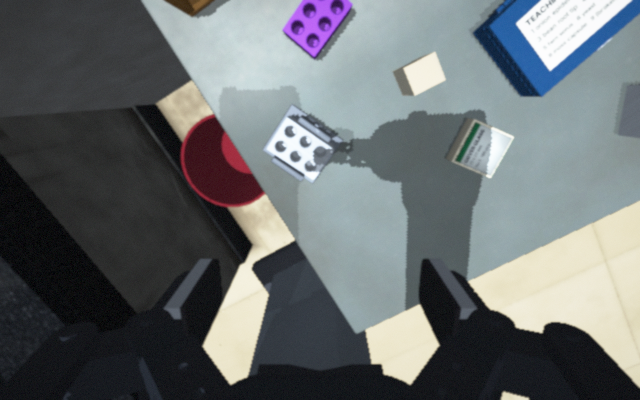

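w2 shows the plain silver block in the grey cradle at (301,147). Its top measures 60x40 mm at z 41, so it is the right one. The purple decoy is at (318,22), the beige cube at (420,73) and the cover-glass box at (482,148). I'll measure the set-down area and where the fingertips are.

Run:
```python
from h import *
W=np.load("w2W.npy"); P,R=tcp()
for u,v in((420,73),(482,148),(340,200),(360,240),(420,200),(345,310),(235,105),(300,230),(480,265)): print((u,v),W[v,u].round())
T=R.inv().apply((W-P).reshape(-1,3)).reshape(W.shape)
m=(T[...,2]>-60)&(abs(T[...,0])<25)&(abs(T[...,1])<80)&(W[...,2]>100)
for s in(-1,1):
    q=T[m&(s*T[...,1]>0)]; q=q[np.argsort(-q[:,2])][:40]; print(s,len(q),q.mean(0).round(1),q.max(0).round(1),q.min(0).round(1))
print(delta([531.2,-297,150],[np.pi,0,np.radians(-64.4)]))
```

```text
(420, 73) [ 539. -437.   52.]
(482, 148) [ 428. -473.   19.]
(340, 200) [ 448. -303.   -1.]
(360, 240) [ 388. -299.   -0.]
(420, 200) [ 398. -389.   -1.]
(345, 310) [ 305. -233.   -0.]
(235, 105) [ 607. -253.   -1.]
(300, 230) [ 438. -239.    0.]
(480, 265) [ 277. -420.   -1.]
-1 40 [ -1.4 -41.7 -44.8] [  7.1 -41.5 -43.7] [ -9.2 -42.  -45.7]
1 40 [ -0.9  43.4 -44.7] [  7.4  43.8 -43.4] [ -9.4  43.  -45.4]
(array([ 16.9, -20.2,  80.2]), array([-0. , -0. , 34.6]))
```

Run:
```python
from h import *
P,R=tcp()
for n in("scene","top"):
    im,d=get_image(n); W=world(n,d); T=R.inv().apply((W-P).reshape(-1,3)).reshape(W.shape)
    m=(abs(T[...,0])<30)&(abs(T[...,1])<75)&(T[...,2]>-120)&(T[...,2]<60); q=T[m]; q=q[np.argsort(-q[:,2])]
    print(n,len(q),q[:12].round(0).tolist())
    if n=="scene":
        c,Rc,t=cam(n)
        for z in(0,-13,-44):
            p=Rc@(P+R.apply([0,0,z]))+t; print(z,c["cx"]+c["fx"]*p[0]/p[2],c["cy"]+c["fy"]*p[1]/p[2])
        save("s3",cv2.resize(im[100:260,260:460],(800,640))[:600])
```

```text
scene 119 [[3.0, 48.0, -47.0], [9.0, 46.0, -49.0], [-11.0, 48.0, -49.0], [-11.0, 45.0, -51.0], [6.0, 49.0, -53.0], [6.0, 47.0, -55.0], [8.0, 48.0, -56.0], [3.0, 52.0, -57.0], [-6.0, 50.0, -58.0], [-9.0, 54.0, -58.0], [8.0, 46.0, -58.0], [-12.0, 48.0, -59.0]]
0 358.9507641687966 217.1479731539658
-13 359.2489961440208 214.36980447889118
-44 359.97791700691266 207.57956977527945
top 34 [[-4.0, -51.0, -56.0], [-6.0, 57.0, -64.0], [0.0, 54.0, -88.0], [-7.0, 58.0, -90.0], [-11.0, -69.0, -91.0], [-7.0, -53.0, -92.0], [-6.0, -59.0, -93.0], [-3.0, 59.0, -95.0], [-6.0, -50.0, -95.0], [-7.0, 61.0, -96.0], [3.0, -51.0, -96.0], [-11.0, 68.0, -96.0]]
```

View pics/s3.png

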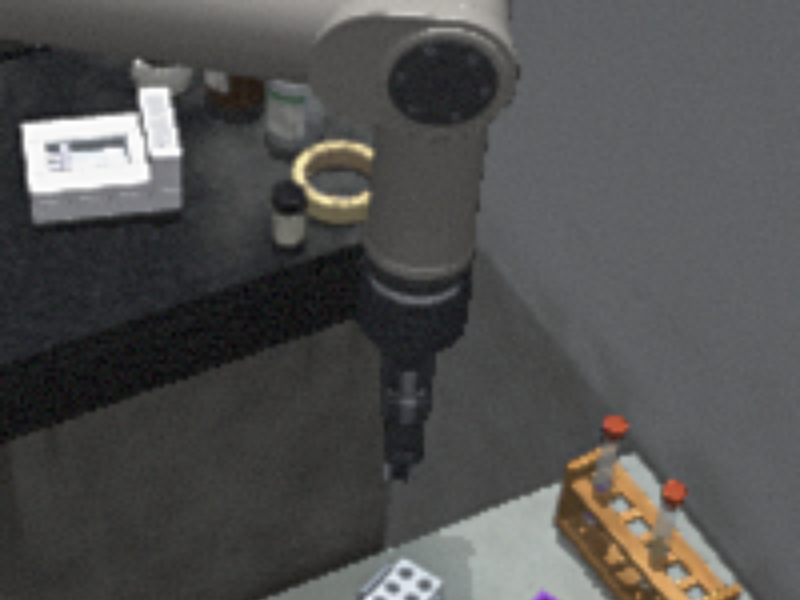

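The choice of block is confirmed. In both cameras the fingertips seem to sit about 44 mm behind the stated TCP, so I'll go above the block and check from close by.

Call:
send_rows(
  newtons=40,
  plan=[
    {"fingers":85,"wx":0,"wy":0,"wz":10,"tx":8,"ty":-10,"tz":40},
    {"fingers":85,"wx":0,"wy":0,"wz":20,"tx":17,"ty":-20,"tz":80},
    {"fingers":85,"wx":0,"wy":0,"wz":30,"tx":17,"ty":-20,"tz":120},
    {"fingers":85,"wx":0,"wy":0,"wz":34.6,"tx":17,"ty":-20,"tz":150},
    {"fingers":85,"wx":0,"wy":0,"wz":34.6,"tx":17,"ty":-20,"tz":170},
    {"fingers":85,"wx":0,"wy":0,"wz":34.6,"tx":17,"ty":-20,"tz":180},
    {"fingers":85,"wx":0,"wy":0,"wz":34.6,"tx":17,"ty":-20,"tz":185},
    {"fingers":85,"wx":0,"wy":0,"wz":34.6,"tx":17,"ty":-20,"tz":185},
    {"fingers":85,"wx":0,"wy":0,"wz":34.6,"tx":17,"ty":-20,"tz":185},
    {"fingers":85,"wx":0,"wy":0,"wz":34.6,"tx":17,"ty":-20,"tz":185},
  ],
)

```text
clock: 3.9
position: [532.1, -297.1, 45.8]
tcp_rot: [-3.141, -0.001, -1.124]
force: [-0.6, -0.4, 0.1]
opening: 0.996
gripper_force: 0.0
```

```bash
cat >> look.py <<'E'
def tips(W):
    P,R=tcp(); T=R.inv().apply((W-P).reshape(-1,3)).reshape(W.shape)
    m=(T[...,2]>-70)&(abs(T[...,0])<14)&(abs(T[...,1])<60)&(np.mgrid[0:400,0:640][0]>180)
    for s in(-1,1):
        q=T[m&(s*T[...,1]>0)]; 
        if len(q): print("tip",s,len(q),np.percentile(q[:,2],[50,90,98]).round(1), np.percentile(s*q[:,1],[2,50]).round(1))
E
python3 - <<'E'
from look import *
im,W=look("w4",531,-297,36,46); tips(W)
E
```

```text
[ 532.1 -297.1   45.8] [-3.1407e+00 -1.2000e-03 -1.1237e+00] 3.9
[284 181  73  14 891] [ 542.4 -320.9   40.4] ((542.125732421875, -320.41058349609375), (39.531211853027344, 6.783583641052246), 24.725629806518555)
[ 264  195  110   83 6539] [ 530.7 -294.9   40.5] ((529.8258056640625, -293.01953125), (60.273094177246094, 49.95921325683594), 26.21719741821289)
tip -1 5432 [ 4.8 46.5 47.4] [ 1.9 41.6]
tip 1 5443 [ 4.8 46.3 47.1] [ 2.1 43.1]
```

View pics/w4.png

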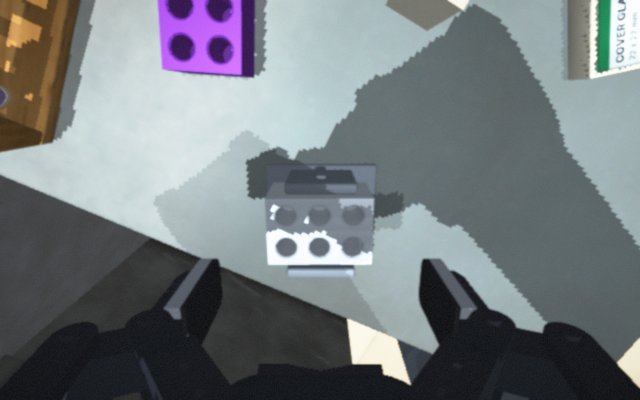

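The block is centred between the fingers (320,225), and the visible tips are still well above it. I'll descend and part-close to see how far the pads swing.

Call:
send_rows(
  newtons=40,
  plan=[
    {"fingers":85,"wx":0,"wy":0,"wz":0,"tx":0,"ty":1,"tz":8},
    {"fingers":85,"wx":0,"wy":0,"wz":0,"tx":0,"ty":1,"tz":16},
    {"fingers":85,"wx":0,"wy":0,"wz":0,"tx":0,"ty":1,"tz":24},
    {"fingers":80,"wx":0,"wy":0,"wz":0,"tx":0,"ty":1,"tz":30},
    {"fingers":75,"wx":0,"wy":0,"wz":0,"tx":0,"ty":1,"tz":34},
    {"fingers":72,"wx":0,"wy":0,"wz":0,"tx":0,"ty":1,"tz":34},
    {"fingers":68,"wx":0,"wy":0,"wz":0,"tx":0,"ty":1,"tz":34},
    {"fingers":68,"wx":0,"wy":0,"wz":0,"tx":0,"ty":1,"tz":34},
    {"fingers":68,"wx":0,"wy":0,"wz":0,"tx":0,"ty":1,"tz":34},
    {"fingers":68,"wx":0,"wy":0,"wz":0,"tx":0,"ty":1,"tz":34},
  ],
)

```text
clock: 5.2
position: [530.7, -297.2, 11.1]
tcp_rot: [-3.142, -0.0, -1.124]
force: [0.2, 0.1, -0.7]
opening: 0.796
gripper_force: 0.0
```

Run:
```python
from look import *
im,W=look("w5",531,-297,36,46)
P,R=tcp(); T=R.inv().apply((W-P).reshape(-1,3)).reshape(W.shape)
for v in range(180,330,10): print(v,T[v,440].round(),T[v,425].round(),T[v,410].round(),T[v,395].round())
```

```text
[ 530.7 -297.2   11.1] [-3.1415e+00 -2.0000e-04 -1.1236e+00] 5.2
[ 273  198   89   17 1367] [ 542.4 -321.    40.3] ((542.3556518554688, -320.452392578125), (39.797813415527344, 6.554717540740967), 25.391746520996094)
[ 249  216  133   97 9471] [ 530.8 -295.3   40.5] ((529.8892211914062, -293.2151794433594), (60.54597854614258, 49.96929931640625), 25.855331420898438)
180 [28. 68. 12.] [28. 60. 13.] [29. 51. 12.] [28. 43. 12.]
190 [23. 69. 12.] [23. 60. 11.] [23. 52. 11.] [22. 44. 13.]
200 [17. 69. 11.] [17. 61. 12.] [17. 52. 12.] [17. 44. 12.]
210 [11. 70. 12.] [11. 62. 12.] [11. 53. 11.] [11. 44. 11.]
220 [ 5. 71. 12.] [ 4. 62. 12.] [ 5. 53. 10.] [ 5. 45. 12.]
230 [-2. 72. 13.] [-1. 62. 11.] [-1. 53. 11.] [-1. 45. 11.]
240 [-8. 72. 11.] [-8. 63. 12.] [-8. 54. 12.] [-8. 45. 12.]
250 [-14.  72.  11.] [-14.  64.  12.] [-15.  55.  12.] [-15.  46.  12.]
260 [-21.  73.  12.] [-21.  64.  11.] [ 11.  37. -50.] [-22.  46.  13.]
270 [-27.  74.  11.] [ 11.  41. -58.] [ 11.  35. -58.] [-28.  47.  12.]
280 [  7.  47. -59.] [ 11.  39. -65.] [  8.  35. -61.] [-35.  47.  12.]
290 [  7.  44. -65.] [ 11.  37. -72.] [  4.  35. -62.] [-41.  47.  11.]
300 [ 11.  40. -78.] [ 10.  36. -76.] [  1.  35. -63.] [-48.  48.  11.]
310 [ 12.  38. -84.] [  7.  36. -77.] [ -2.  34. -65.] [-57.  49.  12.]
320 [ 11.  36. -88.] [  2.  36. -76.] [ -6.  35. -65.] [-64.  49.  12.]
```

View pics/w5.png

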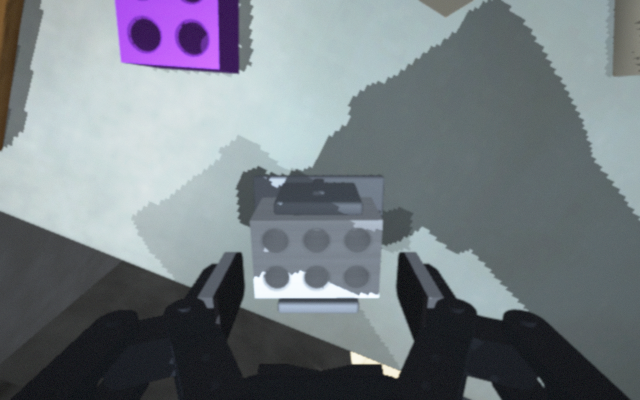

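Call:
send_rows(
  newtons=25,
  plan=[
    {"fingers":62,"wx":0,"wy":0,"wz":0,"tx":0,"ty":0,"tz":0},
    {"fingers":60,"wx":0,"wy":0,"wz":0,"tx":0,"ty":0,"tz":0},
    {"fingers":55,"wx":0,"wy":0,"wz":0,"tx":0,"ty":0,"tz":0},
    {"fingers":52,"wx":0,"wy":0,"wz":0,"tx":0,"ty":0,"tz":0},
    {"fingers":52,"wx":0,"wy":0,"wz":0,"tx":0,"ty":0,"tz":0},
    {"fingers":52,"wx":0,"wy":0,"wz":0,"tx":0,"ty":0,"tz":0},
    {"fingers":52,"wx":0,"wy":0,"wz":0,"tx":0,"ty":0,"tz":0},
    {"fingers":52,"wx":0,"wy":0,"wz":0,"tx":0,"ty":0,"tz":0},
    {"fingers":52,"wx":0,"wy":0,"wz":0,"tx":0,"ty":0,"tz":0},
    {"fingers":52,"wx":0,"wy":0,"wz":0,"tx":0,"ty":0,"tz":0},
  ],
)

```text
clock: 6.5
position: [530.7, -297.2, 11.0]
tcp_rot: [-3.142, -0.0, -1.124]
force: [-0.1, -0.2, 0.0]
opening: 0.615
gripper_force: 0.0
```

Run:
```python
from look import *
im,W=look("w6",531,-297,36,46)
P,R=tcp(); T=R.inv().apply((W-P).reshape(-1,3)).reshape(W.shape)
for v in range(230,400,10): print(v,[T[v,u].round().tolist() for u in (425,410,395,380,320)])
```

```text
[ 530.7 -297.2   11. ] [-3.1416e+00 -1.0000e-04 -1.1236e+00] 6.5
[ 273  199   89   16 1371] [ 542.4 -321.    40.3] ((542.2676391601562, -320.57391357421875), (39.54352951049805, 6.645382881164551), 25.783632278442383)
[ 249  216  133   97 8918] [ 529.8 -296.1   40.4] ((530.0509033203125, -293.2716979980469), (60.200897216796875, 49.67462158203125), 25.803558349609375)
230 [[-2.0, 63.0, 12.0], [-2.0, 54.0, 12.0], [-2.0, 45.0, 12.0], [16.0, 28.0, -30.0], [4.0, 1.0, -3.0]]
240 [[-8.0, 63.0, 12.0], [-8.0, 54.0, 12.0], [-8.0, 46.0, 12.0], [11.0, 28.0, -30.0], [5.0, 1.0, -17.0]]
250 [[-15.0, 64.0, 13.0], [-14.0, 55.0, 11.0], [11.0, 33.0, -41.0], [11.0, 27.0, -40.0], [4.0, 1.0, -27.0]]
260 [[-21.0, 64.0, 11.0], [-21.0, 55.0, 11.0], [10.0, 32.0, -48.0], [7.0, 27.0, -43.0], [1.0, 1.0, -30.0]]
270 [[-28.0, 65.0, 12.0], [7.0, 37.0, -51.0], [11.0, 30.0, -58.0], [2.0, 27.0, -43.0], [-15.0, 1.0, -12.0]]
280 [[-35.0, 66.0, 12.0], [10.0, 34.0, -64.0], [11.0, 28.0, -65.0], [-2.0, 27.0, -44.0], [-15.0, 1.0, -21.0]]
290 [[7.0, 39.0, -65.0], [11.0, 32.0, -72.0], [10.0, 27.0, -71.0], [-6.0, 27.0, -45.0],
[... 444 characters left out ...]
.0, 1.0, 13.0]]
340 [[16.0, 27.0, -102.0], [17.0, 23.0, -104.0], [17.0, 20.0, -104.0], [-79.0, 40.0, 12.0], [-514.0, 2.0, 536.0]]
350 [[16.0, 26.0, -106.0], [17.0, 22.0, -107.0], [17.0, 19.0, -107.0], [-87.0, 41.0, 11.0], [-513.0, 2.0, 500.0]]
360 [[16.0, 25.0, -109.0], [17.0, 22.0, -110.0], [16.0, 18.0, -110.0], [-96.0, 41.0, 12.0], [-514.0, 2.0, 469.0]]
370 [[18.0, 24.0, -114.0], [16.0, 21.0, -112.0], [17.0, 17.0, -114.0], [10.0, 16.0, -106.0], [-514.0, 2.0, 439.0]]
380 [[17.0, 23.0, -116.0], [15.0, 21.0, -114.0], [17.0, 17.0, -116.0], [10.0, 15.0, -110.0], [10.0, 1.0, -109.0]]
390 [[16.0, 23.0, -118.0], [17.0, 19.0, -118.0], [17.0, 16.0, -119.0], [17.0, 13.0, -118.0], [11.0, 1.0, -113.0]]
```

The fingers closed to 52 mm without contact, so the real tips lie about 40 mm behind the reported TCP at this opening. I'll offset the heights for that: open, go 40 mm lower and grip.

Call:
send_rows(
  newtons=40,
  plan=[
    {"fingers":85,"wx":0,"wy":0,"wz":0,"tx":0,"ty":0,"tz":0},
    {"fingers":85,"wx":0,"wy":0,"wz":0,"tx":0,"ty":0,"tz":0},
    {"fingers":85,"wx":0,"wy":0,"wz":0,"tx":0,"ty":0,"tz":0},
    {"fingers":85,"wx":0,"wy":0,"wz":0,"tx":0,"ty":0,"tz":0},
    {"fingers":85,"wx":0,"wy":0,"wz":0,"tx":0,"ty":0,"tz":10},
    {"fingers":85,"wx":0,"wy":0,"wz":0,"tx":0,"ty":0,"tz":20},
    {"fingers":85,"wx":0,"wy":0,"wz":0,"tx":0,"ty":0,"tz":30},
    {"fingers":85,"wx":0,"wy":0,"wz":0,"tx":0,"ty":0,"tz":38},
    {"fingers":75,"wx":0,"wy":0,"wz":0,"tx":0,"ty":0,"tz":38},
    {"fingers":66,"wx":0,"wy":0,"wz":0,"tx":0,"ty":0,"tz":38},
  ],
)

```text
clock: 7.8
position: [530.9, -297.4, -26.8]
tcp_rot: [-3.141, -0.0, -1.124]
force: [-0.7, -0.6, -0.1]
opening: 0.773
gripper_force: 0.0
```

Call:
send_rows(
  newtons=40,
  plan=[
    {"fingers":60,"wx":0,"wy":0,"wz":0,"tx":0,"ty":0,"tz":0},
    {"fingers":50,"wx":0,"wy":0,"wz":0,"tx":0,"ty":0,"tz":0},
    {"fingers":50,"wx":0,"wy":0,"wz":0,"tx":0,"ty":0,"tz":0},
    {"fingers":50,"wx":0,"wy":0,"wz":0,"tx":0,"ty":0,"tz":0},
    {"fingers":50,"wx":0,"wy":0,"wz":0,"tx":0,"ty":0,"tz":0},
    {"fingers":50,"wx":0,"wy":0,"wz":0,"tx":0,"ty":0,"tz":0},
    {"fingers":50,"wx":0,"wy":0,"wz":0,"tx":0,"ty":0,"tz":0},
    {"fingers":50,"wx":0,"wy":0,"wz":0,"tx":0,"ty":0,"tz":-1},
    {"fingers":50,"wx":0,"wy":0,"wz":0,"tx":0,"ty":0,"tz":-3},
    {"fingers":50,"wx":0,"wy":0,"wz":0,"tx":0,"ty":0,"tz":-5},
  ],
)

```text
clock: 9.05
position: [528.9, -296.8, -23.2]
tcp_rot: [3.139, 0.002, -1.124]
force: [-0.1, 0.9, -1.4]
opening: 0.694
gripper_force: 43.9
```

Gripped at 59 mm. Now I'll lift it, carry it to open bench at about (440,-360) and lower it.

Call:
send_rows(
  newtons=40,
  plan=[
    {"fingers":50,"wx":0,"wy":0,"wz":0,"tx":0,"ty":0,"tz":-15},
    {"fingers":50,"wx":0,"wy":0,"wz":0,"tx":0,"ty":0,"tz":-35},
    {"fingers":50,"wx":0,"wy":0,"wz":0,"tx":0,"ty":0,"tz":-55},
    {"fingers":50,"wx":0,"wy":0,"wz":0,"tx":0,"ty":5,"tz":-60},
    {"fingers":50,"wx":0,"wy":0,"wz":0,"tx":4,"ty":25,"tz":-60},
    {"fingers":50,"wx":0,"wy":0,"wz":0,"tx":10,"ty":55,"tz":-60},
    {"fingers":50,"wx":0,"wy":0,"wz":0,"tx":15,"ty":85,"tz":-60},
    {"fingers":50,"wx":0,"wy":0,"wz":0,"tx":18,"ty":108,"tz":-55},
    {"fingers":50,"wx":0,"wy":0,"wz":0,"tx":18,"ty":108,"tz":-40},
    {"fingers":50,"wx":0,"wy":0,"wz":0,"tx":18,"ty":108,"tz":-20},
  ],
)

```text
clock: 10.3
position: [440.7, -359.9, -3.2]
tcp_rot: [-3.141, 0.001, -1.125]
force: [-0.1, 0.3, -2.6]
opening: 0.696
gripper_force: 43.9
```

Call:
send_rows(
  newtons=40,
  plan=[
    {"fingers":50,"wx":0,"wy":0,"wz":0,"tx":0,"ty":0,"tz":8},
    {"fingers":50,"wx":0,"wy":0,"wz":0,"tx":0,"ty":0,"tz":16},
    {"fingers":50,"wx":0,"wy":0,"wz":0,"tx":0,"ty":0,"tz":22},
    {"fingers":50,"wx":0,"wy":0,"wz":0,"tx":0,"ty":0,"tz":26},
    {"fingers":50,"wx":0,"wy":0,"wz":0,"tx":0,"ty":0,"tz":28},
    {"fingers":50,"wx":0,"wy":0,"wz":0,"tx":0,"ty":0,"tz":28.5},
    {"fingers":50,"wx":0,"wy":0,"wz":0,"tx":0,"ty":0,"tz":29},
    {"fingers":50,"wx":0,"wy":0,"wz":0,"tx":0,"ty":0,"tz":29},
    {"fingers":50,"wx":0,"wy":0,"wz":0,"tx":0,"ty":0,"tz":29},
    {"fingers":50,"wx":0,"wy":0,"wz":0,"tx":0,"ty":0,"tz":29},
  ],
)

```text
clock: 11.55
position: [441.1, -360.2, -30.9]
tcp_rot: [-3.142, -0.0, -1.124]
force: [-0.3, -0.3, -1.6]
opening: 0.695
gripper_force: 43.8
```

Call:
send_rows(
  newtons=40,
  plan=[
    {"fingers":50,"wx":0,"wy":0,"wz":0,"tx":0,"ty":0,"tz":1},
    {"fingers":50,"wx":0,"wy":0,"wz":0,"tx":0,"ty":0,"tz":1.2},
    {"fingers":60,"wx":0,"wy":0,"wz":0,"tx":0,"ty":0,"tz":1.2},
    {"fingers":75,"wx":0,"wy":0,"wz":0,"tx":0,"ty":0,"tz":1.2},
    {"fingers":85,"wx":0,"wy":0,"wz":0,"tx":0,"ty":0,"tz":1},
    {"fingers":85,"wx":0,"wy":0,"wz":0,"tx":0,"ty":0,"tz":-10},
    {"fingers":85,"wx":0,"wy":0,"wz":0,"tx":0,"ty":0,"tz":-30},
    {"fingers":85,"wx":0,"wy":0,"wz":0,"tx":0,"ty":0,"tz":-60},
    {"fingers":85,"wx":0,"wy":0,"wz":0,"tx":-20,"ty":0,"tz":-90},
    {"fingers":85,"wx":0,"wy":0,"wz":0,"tx":-20,"ty":0,"tz":-100},
  ],
)

```text
clock: 12.8
position: [433.8, -341.8, 71.7]
tcp_rot: [-3.139, -0.003, -1.122]
force: [0.4, -0.1, -0.5]
opening: 0.999
gripper_force: 0.0
```

Run:
```python
from look import *
im,W=look("w7",441,-360,30,42)
```

```text
[ 433.8 -341.8   71.7] [-3.1391 -0.0032 -1.1222] 12.8
[ 274  152   97   62 4472] [ 440.8 -361.3   35. ] ((440.47125244140625, -360.6064453125), (60.107872009277344, 40.217262268066406), 25.68873405456543)
```

The block stands flat at (440.5,-360.6), yaw 25.7°, with its top at 36. Next I turn 90° above it, part-close, and measure the real tip height.

Call:
send_rows(
  newtons=40,
  plan=[
    {"fingers":70,"wx":0,"wy":0,"wz":-10,"tx":5,"ty":1,"tz":0},
    {"fingers":60,"wx":0,"wy":0,"wz":-20,"tx":10,"ty":2,"tz":0},
    {"fingers":47,"wx":0,"wy":0,"wz":-30,"tx":20,"ty":2,"tz":10},
    {"fingers":47,"wx":0,"wy":0,"wz":-40,"tx":20,"ty":2,"tz":20},
    {"fingers":47,"wx":0,"wy":0,"wz":-50,"tx":20,"ty":2,"tz":30},
    {"fingers":47,"wx":0,"wy":0,"wz":-60,"tx":20,"ty":2,"tz":40},
    {"fingers":47,"wx":0,"wy":0,"wz":-70,"tx":20,"ty":2,"tz":50},
    {"fingers":47,"wx":0,"wy":0,"wz":-80,"tx":20,"ty":2,"tz":57},
    {"fingers":47,"wx":0,"wy":0,"wz":-90,"tx":20,"ty":2,"tz":57},
    {"fingers":47,"wx":0,"wy":0,"wz":-90,"tx":20,"ty":2,"tz":57},
  ],
)

```text
clock: 14.1
position: [438.7, -361.3, 10.9]
tcp_rot: [-3.14, 0.0, 0.444]
force: [-0.1, -0.2, 0.6]
opening: 0.551
gripper_force: 0.0
```

Run:
```python
from look import *
im,W=look("w8",441,-360,30,42)
P,R=tcp(); print(readout.state()["opening"]); T=R.inv().apply((W-P).reshape(-1,3)).reshape(W.shape)
for s in(-1,1):
    m=(s*T[...,1]>21)&(s*T[...,1]<32)&(T[...,2]<-26)&(abs(T[...,0]-10)<5)
    v=np.where(m)[0]; print(s,v.min(),[T[v0][m[v0]].mean(0).round(1).tolist() for v0 in range(v.min(),v.min()+10,2)])
print(delta([440.5,-360.6,10],[np.pi,0,.449]))
save("w8c",cv2.resize(im[180:380,190:450],(780,600)))
```

```text
[ 438.7 -361.3   10.9] [-3.1402e+00  2.0000e-04  4.4420e-01] 14.1
[ 277  188   87  118 7750] [ 441.8 -359.8   35. ] ((440.0240783691406, -360.6331787109375), (61.35059356689453, 40.212371826171875), 25.771949768066406)
0.5516439808935492
-1 248 [[9.7, -27.0, -38.0], [9.6, -26.7, -39.6], [9.4, -26.6, -41.2], [9.6, -26.9, -43.5], [9.5, -26.4, -45.0]]
1 248 [[9.8, 26.1, -37.8], [9.8, 25.8, -39.7], [9.6, 25.7, -41.3], [9.3, 25.7, -42.6], [9.6, 25.7, -45.1]]
(array([1.8, 0. , 1.2]), array([-0.1,  0. , -0.3]))
```

View pics/w8c.png

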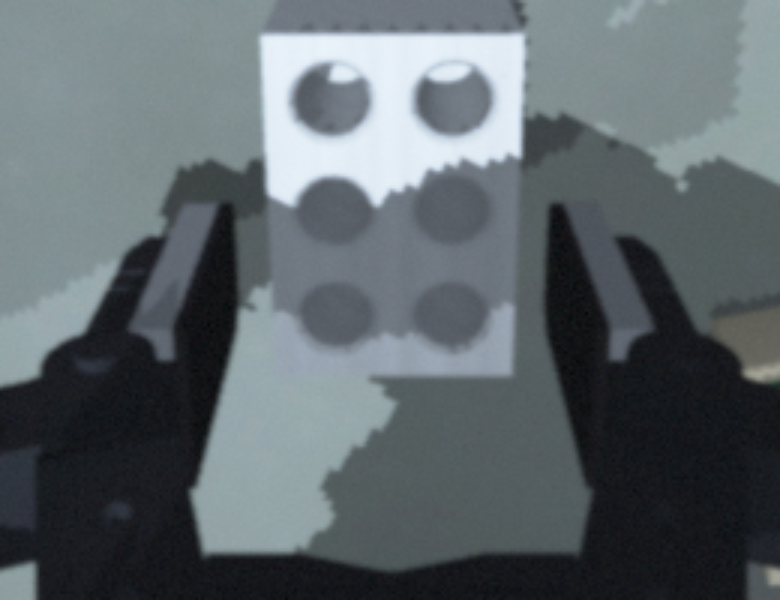

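The picture shows the block between the pads (pads at crop x≈225 and 555), with the tips about 37 mm behind the TCP. I'll grip the top 17 mm of the sides.

Call:
send_rows(
  newtons=60,
  plan=[
    {"fingers":53,"wx":0,"wy":0,"wz":-0.3,"tx":1.8,"ty":0,"tz":0},
    {"fingers":53,"wx":0,"wy":0,"wz":-0.3,"tx":1.8,"ty":0,"tz":10},
    {"fingers":53,"wx":0,"wy":0,"wz":-0.3,"tx":1.8,"ty":0,"tz":20},
    {"fingers":53,"wx":0,"wy":0,"wz":-0.3,"tx":1.8,"ty":0,"tz":29},
    {"fingers":50,"wx":0,"wy":0,"wz":-0.3,"tx":1.8,"ty":0,"tz":29},
    {"fingers":40,"wx":0,"wy":0,"wz":-0.3,"tx":1.8,"ty":0,"tz":29},
    {"fingers":30,"wx":0,"wy":0,"wz":-0.3,"tx":1.8,"ty":0,"tz":29},
    {"fingers":30,"wx":0,"wy":0,"wz":-0.3,"tx":1.8,"ty":0,"tz":29},
    {"fingers":30,"wx":0,"wy":0,"wz":-0.3,"tx":1.8,"ty":0,"tz":29},
    {"fingers":30,"wx":0,"wy":0,"wz":-0.3,"tx":1.8,"ty":0,"tz":29},
  ],
)

```text
clock: 15.4
position: [441.1, -360.4, -16.7]
tcp_rot: [3.141, -0.0, 0.452]
force: [1.0, 0.5, 2.1]
opening: 0.454
gripper_force: 61.7
```

Run:
```python
from look import *
for n in("scene","top"):
    im,d=get_image(n); W=world(n,d); x,y,z=np.moveaxis(W,-1,0)
    m=(abs(x-540)<150)&(abs(y-300)<130)&(z>40)&(z<52); N,l,st,ce=cv2.connectedComponentsWithStats(m.astype(np.uint8))
    for i in range(1,N):
        if st[i,4]>60: q=W[l==i]; print(n,st[i],np.median(q,0).round(),cv2.minAreaRect(q[:,:2].astype(np.float32)))
    m=(abs(x-540)<150)&(abs(y-300)<130)&(z>70)&(z<84)
    q=W[m]; print(n,"console",len(q),np.median(q,0).round(),cv2.minAreaRect(q[:,:2].astype(np.float32)))
P,R=tcp(); print(P,readout.state()["tcp_rot"],delta([455,300,225],[np.pi,0,-.33]))
```

```text
scene [268 128  37  20 234] [535. 323.  47.] ((523.5703735351562, 309.2496643066406), (139.1666259765625, 105.23126983642578), 88.36907196044922)
scene console 143 [575. 292.  79.] ((607.9840698242188, 324.4825134277344), (193.1017303466797, 66.48991394042969), 46.66399002075195)
top [213 183  31  32 387] [503. 313.  46.] ((507.4986877441406, 310.04583740234375), (106.11748504638672, 121.17524719238281), 73.278564453125)
top console 157 [578. 294.  77.] ((564.007568359375, 386.9075927734375), (198.64993286132812, 243.75045776367188), 39.18080520629883)
[ 441.16363359 -360.44796311  -16.62967679] [ 3.14085509e+00 -2.94544840e-04  4.52335253e-01] (array([ 301.2, -587.8, -242. ]), array([ 0. , -0. , 44.8]))
```

Held by the long sides. The heater's rim gives a seat of about (519,306), yaw about -16.7°. I'll carry the block across at height.

Call:
send_rows(
  newtons=60,
  plan=[
    {"fingers":30,"wx":0,"wy":0,"wz":0,"tx":0,"ty":0,"tz":-40},
    {"fingers":30,"wx":0,"wy":0,"wz":0,"tx":0,"ty":0,"tz":-95},
    {"fingers":30,"wx":0,"wy":0,"wz":4,"tx":12.8,"ty":-27,"tz":-140},
    {"fingers":30,"wx":0,"wy":0,"wz":8,"tx":34,"ty":-72,"tz":-177},
    {"fingers":30,"wx":0,"wy":0,"wz":12,"tx":57.6,"ty":-122,"tz":-177},
    {"fingers":30,"wx":0,"wy":0,"wz":16,"tx":81,"ty":-172,"tz":-177},
    {"fingers":30,"wx":0,"wy":0,"wz":20,"tx":104.5,"ty":-222,"tz":-177},
    {"fingers":30,"wx":0,"wy":0,"wz":24,"tx":128,"ty":-271,"tz":-177},
    {"fingers":30,"wx":0,"wy":0,"wz":28,"tx":151,"ty":-321,"tz":-177},
    {"fingers":30,"wx":0,"wy":0,"wz":32,"tx":175,"ty":-371,"tz":-177},
  ],
)

```text
clock: 16.75
position: [435.1, 51.4, 159.4]
tcp_rot: [3.141, 0.001, -0.109]
force: [1.2, 0.4, -1.7]
opening: 0.457
gripper_force: 61.6
```

Run:
```python
from h import *
s=readout.state(); print(s["position"],s["tcp_rot"],s["opening"],s["q"].round(2),delta([433,332,160],[np.pi,0,-.29]))
```

```text
[435.11075779  51.40226379 159.41993641] [ 3.14092212e+00  8.79623189e-04 -1.08701301e-01] 0.4567509153584038 [ 0.3   0.14 -0.51  1.85  0.08  1.17 -1.91] (array([ -32.5, -278.7,   -0.7]), array([ 0. ,  0. , 10.4]))
```

Call:
send_rows(
  newtons=60,
  plan=[
    {"fingers":30,"wx":0,"wy":0,"wz":2,"tx":-6,"ty":-50,"tz":0},
    {"fingers":30,"wx":0,"wy":0,"wz":4,"tx":-12,"ty":-100,"tz":0},
    {"fingers":30,"wx":0,"wy":0,"wz":6,"tx":-18,"ty":-150,"tz":0},
    {"fingers":30,"wx":0,"wy":0,"wz":8,"tx":-24,"ty":-200,"tz":0},
    {"fingers":30,"wx":0,"wy":0,"wz":10,"tx":-29,"ty":-245,"tz":0},
    {"fingers":30,"wx":0,"wy":0,"wz":10.4,"tx":-32,"ty":-278,"tz":0},
    {"fingers":30,"wx":0,"wy":0,"wz":10.4,"tx":-32,"ty":-278,"tz":0},
    {"fingers":30,"wx":0,"wy":0,"wz":10.4,"tx":-32,"ty":-278,"tz":0},
    {"fingers":30,"wx":0,"wy":0,"wz":10.4,"tx":-32,"ty":-278,"tz":0},
    {"fingers":30,"wx":0,"wy":0,"wz":10.4,"tx":-32,"ty":-278,"tz":0},
  ],
)

```text
clock: 18.0
position: [434.2, 328.4, 159.9]
tcp_rot: [3.141, -0.0, -0.29]
force: [0.1, 0.2, -1.9]
opening: 0.452
gripper_force: 61.6
```

Run:
```python
from look import *
im,W=look("w9",515,306,42,50,100)
for t in("bath_seat","pad_face","bath","block"):
    for r in spot_point("wrist",t):
        u,v=map(int,np.round(r["point"])); print(t,round(r["confidence"],2),(u,v),W[min(v,399),min(u,639)].round(),ray("wrist",r["point"],44 if t=="pad_face" else 30).round(1))
```

```text
[434.2 328.4 159.9] [ 3.1409e+00 -5.0000e-04 -2.8980e-01] 18.0
[  245    10   137   159 14676] [510.1 311.4  45.8] ((505.7702331542969, 312.76239013671875), (104.34208679199219, 121.1273422241211), 72.93254089355469)
[291 114  44  13 532] [486.4 318.7  43.8] ((486.4344482421875, 318.7305603027344), (35.76601028442383, 9.8963041305542), 73.46280670166016)
bath_seat 0.61 (313, 82) [516. 310.  29.] [515.7 310.3  30. ]
pad_face 0.83 (313, 113) [491. 317.  30.] [491.4 317.6  44. ]
bath 0.75 (313, 81) [516. 310.  31.] [515.9 310.7  30. ]
block 0.85 (318, 248) [450. 324. 212.] [366.7 351.2  30. ]
```

View pics/w9.png

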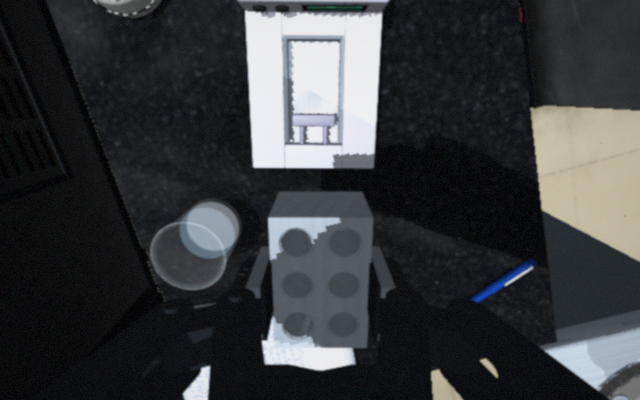

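The heater is clear: rim with well at cols 285–342, rows 37–145, and the pad at (313,120). The block is held at (320,270) and the beaker is at (190,250), off the path. Now I measure the well and the held block in the same tool frame.

Run:
```python
from look import *
W=np.load("w9W.npy"); P,R=tcp(); T=R.inv().apply((W-P).reshape(-1,3)).reshape(W.shape)
top=(W[...,2]>208)&(W[...,2]<220)&(abs(T[...,0])<45)&(abs(T[...,1])<22.5)
top&=abs(T[...,2]-np.median(T[top][:,2]))<3
q=T[top]; print("block top z",np.median(q[:,2]),cv2.minAreaRect(q[:,:2].astype(np.float32)))
A=np.c_[q[:,:2],np.ones(len(q))]; print("plane",np.linalg.lstsq(A,q[:,2],rcond=None)[0].round(4))
for nm,a,b in(("rim",44.5,48),("floor",27,33),("pad",42.5,45)):
    x,y,z=np.moveaxis(W,-1,0); m=(abs(x-517)<70)&(abs(y-309)<60)&(z>a)&(z<b)
    yw=np.radians(-16.8); L=(W-[517.1,309.3,30])@Ro.from_euler("z",yw).as_matrix(); 
    k=L[m]
    if nm=="floor": k=k[(abs(k[:,1])<24)&(k[:,0]>-26)&(k[:,0]<32)]; 
    if nm=="pad": k=k[(abs(k[:,1])<18.5)&(abs(k[:,0]+32)<8)]
    print(nm,len(k),np.percentile(k,[1,50,99],axis=0).round(1).tolist())
    if nm=="rim":
        for xa in(-20,-10,0,10,20):
            r=k[abs(k[:,0]-xa)<5]; p=r[r[:,1]>0][:,1].min(),r[r[:,1]<0][:,1].max(); print(xa,np.round(p,1),np.percentile(r[:,1],[0.5,99.5]).round(1))
```

```text
block top z -51.72815118872416 ((-0.2161865234375, 0.06436347961425781), (44.86280059814453, 61.35257339477539), 89.89022064208984)
plane [ 4.0000e-04 -6.0000e-04 -5.1656e+01]
rim 13002 [[-69.6, -50.8, 14.6], [-1.7, 1.2, 15.9], [47.5, 50.7, 17.6]]
-20 [ 21.9 -21.4] [-51.5  51.6]
-10 [ 21.5 -22. ] [-51.2  51.3]
0 [ 22.1 -21.7] [-51.4  51.7]
10 [ 21.8 -21.5] [-51.7  51.6]
20 [ 21.7 -22.1] [-51.5  51.3]
floor 3571 [[-25.4, -20.6, -1.8], [3.1, 0.0, -0.1], [29.7, 20.8, 2.0]]
pad 472 [[-37.0, -17.6, 12.6], [-32.0, -0.2, 13.8], [-27.2, 17.3, 14.9]]
```

The seat is (517.1,309.3,30), yaw -16.8°, and the rim, floor and pad measurements all agree. I'll work out the tilted way-points.

```bash
cat > wp.py <<'E'
from h import *
S=np.array([517.1,309.3,30]); H=Ro.from_euler("z",-.2932)
def pose(xe,ze,th,y=0):
    Rt=Ro.from_euler("y",-th); O=np.array([xe,y,ze])+Rt.apply([30,0,0]); p=O+Rt.apply([.2,0,-16.2])
    return S+H.apply(p),H*Rt*Ro.from_euler("x",np.pi)
def rows(base,L):
    P,R=base
    for a in L:
        p,r=pose(*a); print(a,R.inv().apply(p-P).round(1),(R.inv()*r).as_rotvec(degrees=True).round(1))
E
python3 - <<'E'
from wp import *
rows(tcp(),[(-21,60,.2),(-21,40,.4),(-21,25,.4)])
print()
rows(pose(-21,25,.4),[(-21,12,.4),(-21,2,.4),(-26,2,.4),(-30,2,.4)])
print()
rows(pose(-30,2,.4),[(-30.3,1.5,.32),(-30.6,1.3,.24),(-31,1,.16),(-31.2,.8,.08),(-31.2,.5,0),(-31.2,0,0)])
E
```

```text
(-21, 60, 0.2) [97.3 -4.2 80. ] [-0.  11.4  0.3]
(-21, 40, 0.4) [98.6 -4.2 93.3] [-0.1 22.9  0.3]
(-21, 25, 0.4) [ 98.6  -4.2 108.3] [-0.1 22.9  0.3]

(-21, 12, 0.4) [-5.1 -0.  12. ] [0. 0. 0.]
(-21, 2, 0.4) [-9.  -0.  21.2] [0. 0. 0.]
(-26, 2, 0.4) [-13.6  -0.   19.2] [0. 0. 0.]
(-30, 2, 0.4) [-17.2  -0.   17.7] [0. 0. 0.]

(-30.3, 1.5, 0.32) [-1.9  0.   2.7] [-0.  -4.6 -0. ]
(-30.6, 1.3, 0.24) [-3.8  0.   5. ] [-0.  -9.2 -0. ]
(-31, 1, 0.16) [-6.   0.   7.2] [ -0.  -13.8  -0. ]
(-31.2, 0.8, 0.08) [-8.2 -0.   9.3] [ -0.  -18.3  -0. ]
(-31.2, 0.5, 0) [-10.4   0.   11.4] [ -0.  -22.9  -0. ]
(-31.2, 0, 0) [-10.6   0.   11.9] [ -0.  -22.9  -0. ]
```

Call:
send_rows(
  newtons=60,
  plan=[
    {"fingers":30,"wx":0,"wy":4,"wz":0.3,"tx":30,"ty":-2,"tz":10},
    {"fingers":30,"wx":0,"wy":8,"wz":0.3,"tx":65,"ty":-3,"tz":30},
    {"fingers":30,"wx":0,"wy":12,"wz":0.3,"tx":92,"ty":-4,"tz":55},
    {"fingers":30,"wx":0,"wy":18,"wz":0.3,"tx":98.6,"ty":-4.2,"tz":75},
    {"fingers":30,"wx":0,"wy":22.9,"wz":0.3,"tx":98.6,"ty":-4.2,"tz":93},
    {"fingers":30,"wx":0,"wy":22.9,"wz":0.3,"tx":98.6,"ty":-4.2,"tz":102},
    {"fingers":30,"wx":0,"wy":22.9,"wz":0.3,"tx":98.6,"ty":-4.2,"tz":108},
    {"fingers":30,"wx":0,"wy":22.9,"wz":0.3,"tx":98.6,"ty":-4.2,"tz":108},
    {"fingers":30,"wx":0,"wy":22.9,"wz":0.3,"tx":98.6,"ty":-4.2,"tz":108},
    {"fingers":30,"wx":0,"wy":22.9,"wz":0.3,"tx":98.6,"ty":-4.2,"tz":108},
  ],
)

```text
clock: 19.5
position: [530.3, 305.6, 52.5]
tcp_rot: [-3.139, -0.4, -0.295]
force: [-0.0, 0.6, -2.7]
opening: 0.455
gripper_force: 61.6
```

Run:
```python
from look import *
from wp import *
P,R=tcp(); p,r=pose(-21,25,.4); print(H.inv().apply(P-p).round(1),(r.inv()*R).as_rotvec(degrees=True).round(2))
rows(tcp(),[(-21,12,.4),(-21,2,.4),(-30,2,.4)])
k=cam("wrist"); im,d=get_image("wrist"); W=world("wrist",d,k); L=H.inv().apply((W-S).reshape(-1,3)).reshape(W.shape); T=R.inv().apply((W-P).reshape(-1,3)).reshape(W.shape)
m=(abs(T[...,0])<45)&(abs(T[...,1])<21)&(abs(T[...,2]+52)<3); q=T[m]; print(len(q),np.percentile(q,[1,50,99],axis=0).round(1).tolist()); q=L[m]; print(np.percentile(q[:,1],[1,99]))
m=(abs(L[...,1])<60)&(abs(L[...,0])<60)&(abs(L[...,2]-16)<1.5)
for xa in(0,10,20,25):
    r=L[m&(abs(L[...,0]-xa)<4)][:,1]; print(xa,len(r),np.percentile(r,[.5,99.5]).round(1) if len(r) else 0, r[r>0].min() if (r>0).any() else 0, r[r<0].max() if (r<0).any() else 0)
save("w10",im)
```

```text
[0.6 0.3 0.7] [ 0.1  -0.01  0.1 ]
(-21, 12, 0.4) [-5.9  0.3 12.4] [-0.1  0.  -0.1]
(-21, 2, 0.4) [-9.7  0.4 21.6] [-0.1  0.  -0.1]
(-30, 2, 0.4) [-18.    0.4  18.1] [-0.1  0.  -0.1]
10219 [[-30.4, -19.3, -53.7], [3.7, 0.4, -52.2], [29.3, 19.9, -49.3]]
[-19.70421493  19.48438292]
0 575 [-51.9  51.6] 35.30460115796973 -34.59077715486986
10 1049 [-51.5  51.3] 29.357185428047277 -29.545532488220626
20 1027 [-51.9  51.4] 30.089070481207056 -29.797776698687223
25 1061 [-52.   51.2] 28.085419004099947 -28.23008927781657
```

It is centred within about 0.2 mm. Now down with the low end first, then push the pad back.

Call:
send_rows(
  newtons=60,
  plan=[
    {"fingers":30,"wx":0,"wy":0,"wz":0,"tx":-3,"ty":0.3,"tz":6},
    {"fingers":30,"wx":0,"wy":0,"wz":0,"tx":-5.9,"ty":0.3,"tz":12.4},
    {"fingers":30,"wx":0,"wy":0,"wz":0,"tx":-7.8,"ty":0.3,"tz":17},
    {"fingers":30,"wx":0,"wy":0,"wz":0,"tx":-9.3,"ty":0.3,"tz":20.6},
    {"fingers":30,"wx":0,"wy":0,"wz":0,"tx":-9.7,"ty":0.3,"tz":21.6},
    {"fingers":30,"wx":0,"wy":0,"wz":0,"tx":-9.7,"ty":0.3,"tz":21.6},
    {"fingers":30,"wx":0,"wy":0,"wz":0,"tx":-12,"ty":0.3,"tz":20.6},
    {"fingers":30,"wx":0,"wy":0,"wz":0,"tx":-14,"ty":0.3,"tz":19.8},
    {"fingers":30,"wx":0,"wy":0,"wz":0,"tx":-14,"ty":0.3,"tz":19.8},
    {"fingers":30,"wx":0,"wy":0,"wz":0,"tx":-14,"ty":0.3,"tz":19.8},
  ],
)

```text
clock: 20.8
position: [525.1, 306.8, 28.7]
tcp_rot: [-3.14, -0.401, -0.294]
force: [3.6, 0.0, -1.6]
opening: 0.455
gripper_force: 61.4
```

```bash
cat > chk.py <<'E'
from wp import *
def chk(x,z,t):
    s=readout.state(); P,R=tcp(); p,r=pose(x,z,t); print(s["force"].round(1),s["torque"].round(2),"err heater",H.inv().apply(P-p).round(1),(r.inv()*R).as_rotvec(degrees=True).round(2),s["opening"],s["clock"])
def block():
    P,R=tcp(); k=cam("wrist"); im,d=get_image("wrist"); W=world("wrist",d,k); T=R.inv().apply((W-P).reshape(-1,3)).reshape(W.shape); L=H.inv().apply((W-S).reshape(-1,3)).reshape(W.shape)
    m=(abs(T[...,0])<36)&(abs(T[...,1])<22)&(abs(T[...,2]+52)<4); q=T[m]; A=np.c_[q[:,:2],np.ones(len(q))]
    print("block in tool",np.percentile(q,[1,50,99],axis=0).round(1).tolist(),np.linalg.lstsq(A,q[:,2],rcond=None)[0].round(3))
    q=L[m]; A=np.c_[q[:,:2],np.ones(len(q))]; print("in heater",np.percentile(q,[1,50,99],axis=0).round(1).tolist(),np.linalg.lstsq(A,q[:,2],rcond=None)[0].round(3))
    return im,L
E
python3 - <<'E'
from chk import *
chk(-25.7,2,.4); im,L=block(); save("w11",im)
rows(tcp(),[(-28,2,.4),(-30,2,.4)])
E
```

```text
[ 3.6  0.  -1.6] [-0.04 -0.32 -0.06] err heater [-0.  -0.  -0.1] [0.07 0.04 0.02] 0.45469073522861503 20.8
block in tool [[-30.1, -19.3, -54.2], [4.2, 0.5, -52.2], [29.3, 20.0, -48.3]] [-0.0000e+00  1.0000e-03 -5.2004e+01]
in heater [[-39.7, -20.1, 34.2], [-8.2, -0.6, 48.4], [16.0, 19.2, 58.5]] [4.2200e-01 2.0000e-03 5.1619e+01]
(-28, 2, 0.4) [-1.9 -0.  -1. ] [-0.1 -0.  -0. ]
(-30, 2, 0.4) [-3.8 -0.  -1.8] [-0.1 -0.  -0. ]
```

The pad is pushing back with 3.6 N and the block has not slipped. I'll push a bit farther and start lowering.

Call:
send_rows(
  newtons=60,
  plan=[
    {"fingers":30,"wx":0,"wy":0,"wz":0,"tx":-1.9,"ty":0,"tz":-1},
    {"fingers":30,"wx":0,"wy":0,"wz":0,"tx":-3.8,"ty":0,"tz":-1.8},
    {"fingers":30,"wx":0,"wy":0,"wz":0,"tx":-3.8,"ty":0,"tz":-1.8},
    {"fingers":30,"wx":0,"wy":-2.3,"wz":0,"tx":-4.8,"ty":0,"tz":-0.4},
    {"fingers":30,"wx":0,"wy":-4.6,"wz":0,"tx":-5.7,"ty":0,"tz":0.9},
    {"fingers":30,"wx":0,"wy":-6.9,"wz":0,"tx":-6.7,"ty":0,"tz":2.0},
    {"fingers":30,"wx":0,"wy":-9.2,"wz":0,"tx":-7.6,"ty":0,"tz":3.2},
    {"fingers":30,"wx":0,"wy":-11.5,"wz":0,"tx":-8.7,"ty":0,"tz":4.3},
    {"fingers":30,"wx":0,"wy":-13.8,"wz":0,"tx":-9.8,"ty":0,"tz":5.4},
    {"fingers":30,"wx":0,"wy":-13.8,"wz":0,"tx":-9.8,"ty":0,"tz":5.4},
  ],
)

```text
clock: 22.1
position: [519.9, 308.3, 19.9]
tcp_rot: [-3.139, -0.161, -0.295]
force: [3.6, -1.8, -0.8]
opening: 0.455
gripper_force: 61.6
```

Run:
```python
from chk import *
chk(-31,1,.16); im,L=block()
rows(tcp(),[(-31.2,1,.12),(-31.3,.8,.08),(-31.4,.8,.04),(-31.4,.6,0),(-31.4,0,0)])
```

```text
[ 3.6 -1.8 -0.8] [-0.34 -0.75 -0.04] err heater [ 1.6 -0.1  0.1] [0.11 0.05 0.12] 0.4552219278729022 22.1
block in tool [[-30.0, -19.3, -54.0], [4.2, 0.5, -52.0], [29.4, 20.1, -48.3]] [ 1.0000e-03  0.0000e+00 -5.1825e+01]
in heater [[-35.0, -20.4, 34.6], [-1.2, -0.8, 41.7], [24.0, 19.1, 46.5]] [1.6100e-01 2.0000e-03 4.1923e+01]
(-31.2, 1, 0.12) [-1.8 -0.1  1.1] [-0.1 -2.3 -0.1]
(-31.3, 0.8, 0.08) [-2.7 -0.1  2.4] [-0.1 -4.6 -0.1]
(-31.4, 0.8, 0.04) [-3.5 -0.1  3.6] [-0.1 -6.9 -0.1]
(-31.4, 0.6, 0) [-4.4 -0.1  4.9] [-0.1 -9.2 -0. ]
(-31.4, 0, 0) [-4.5 -0.1  5.5] [-0.1 -9.2 -0. ]
```

Run:
```python
from chk import *
chk(-31,1,.16); get_image("top"); get_image("top"); chk(-31,1,.16); print(readout.state()["q"].round(3))
```

```text
[ 3.1 -2.4 -0.3] [-0.45 -0.74  0.02] err heater [ 0.9 -0.1  0.1] [0.09 0.04 0.06] 0.45702574637720006 22.15
[ 4.8 -1.8 -0.7] [-0.41 -0.79 -0.09] err heater [ 0.2 -0.1  0.1] [ 0.08  0.03 -0.01] 0.4556753949818491 22.25
[-0.569  0.51  -0.11   1.711  0.247  0.844 -2.684]
```

The arm was only lagging and has now converged. I'll lower the other end slowly.

Call:
send_rows(
  newtons=60,
  plan=[
    {"fingers":30,"wx":0,"wy":-1.2,"wz":0,"tx":-0.1,"ty":0,"tz":0.6},
    {"fingers":30,"wx":0,"wy":-2.3,"wz":0,"tx":-0.2,"ty":0,"tz":1.2},
    {"fingers":30,"wx":0,"wy":-3.5,"wz":0,"tx":-0.7,"ty":0,"tz":1.9},
    {"fingers":30,"wx":0,"wy":-4.6,"wz":0,"tx":-1.1,"ty":0,"tz":2.5},
    {"fingers":30,"wx":0,"wy":-5.8,"wz":0,"tx":-1.5,"ty":0,"tz":3.1},
    {"fingers":30,"wx":0,"wy":-6.9,"wz":0,"tx":-1.9,"ty":0,"tz":3.7},
    {"fingers":30,"wx":0,"wy":-8,"wz":0,"tx":-2.4,"ty":0,"tz":4.4},
    {"fingers":30,"wx":0,"wy":-9.2,"wz":0,"tx":-2.8,"ty":0,"tz":5},
    {"fingers":30,"wx":0,"wy":-9.2,"wz":0,"tx":-2.8,"ty":0,"tz":5},
    {"fingers":30,"wx":0,"wy":-9.2,"wz":0,"tx":-2.8,"ty":0,"tz":5},
  ],
)

```text
clock: 23.5
position: [515.9, 309.9, 14.1]
tcp_rot: [-3.14, 0.002, -0.293]
force: [3.8, -0.5, -0.5]
opening: 0.453
gripper_force: 61.7
```

Run:
```python
from chk import *
im,L=block(); chk(-31.4,.6,0)
```

```text
block in tool [[-30.0, -19.3, -54.0], [4.2, 0.2, -51.8], [29.4, 20.1, -48.3]] [ 1.000e-03  1.000e-03 -5.171e+01]
in heater [[-31.3, -19.9, 32.4], [2.9, -0.0, 35.9], [28.1, 19.5, 38.1]] [-2.0000e-03  3.0000e-03  3.5765e+01]
[ 5.  -0.8  0.4] [-0.34 -0.98 -0.06] err heater [-0.3  0.2 -0.3] [ 0.07 -0.1  -0.05] 0.4483115487517089 23.55
```

The block is flat with its top 36 mm above the well floor, and the forces are small. I'll ease it down, release and rise.

Call:
send_rows(
  newtons=40,
  plan=[
    {"fingers":30,"wx":0,"wy":0,"wz":0,"tx":0,"ty":0,"tz":0.4},
    {"fingers":30,"wx":0,"wy":0,"wz":0,"tx":0,"ty":0,"tz":0.5},
    {"fingers":44,"wx":0,"wy":0,"wz":0,"tx":0,"ty":0,"tz":0.5},
    {"fingers":50,"wx":0,"wy":0,"wz":0,"tx":0,"ty":0,"tz":0},
    {"fingers":56,"wx":0,"wy":0,"wz":0,"tx":0,"ty":0,"tz":-1},
    {"fingers":56,"wx":0,"wy":0,"wz":0,"tx":0,"ty":0,"tz":-8},
    {"fingers":60,"wx":0,"wy":0,"wz":0,"tx":0,"ty":0,"tz":-25},
    {"fingers":60,"wx":0,"wy":0,"wz":0,"tx":0,"ty":0,"tz":-50},
    {"fingers":60,"wx":0,"wy":0,"wz":0,"tx":-20,"ty":0,"tz":-90},
    {"fingers":60,"wx":0,"wy":0,"wz":0,"tx":-40,"ty":0,"tz":-120},
  ],
)

```text
clock: 24.8
position: [478.3, 321.8, 137.5]
tcp_rot: [-3.138, -0.0, -0.293]
force: [0.1, 0.4, -0.4]
opening: 0.699
gripper_force: 0.0
```

Run:
```python
from chk import *
get_image("top"); get_image("top"); get_image("top")
k=cam("wrist"); im,d=get_image("wrist"); W=world("wrist",d,k); L=H.inv().apply((W-S).reshape(-1,3)).reshape(W.shape)
m=(abs(L[...,0])<45)&(abs(L[...,1])<28)&(L[...,2]>30)&(L[...,2]<42); q=L[m]; A=np.c_[q[:,:2],np.ones(len(q))]
print(np.median(q[:,2]),cv2.minAreaRect(q[:,:2].astype(np.float32)),np.linalg.lstsq(A,q[:,2],rcond=None)[0].round(3)); print(readout.state()["force"],tcp()[0])
save("w12",im)
```

```text
35.9414080336568 ((-0.1862812042236328, -0.1928691864013672), (40.065738677978516, 60.15060806274414), 89.69554138183594) [0.0000e+00 2.0000e-03 3.5837e+01]
[-1.06222031 -0.40625164 -0.24772283] [478.37956162 321.59097685 135.95277745]
```

View pics/w12.png

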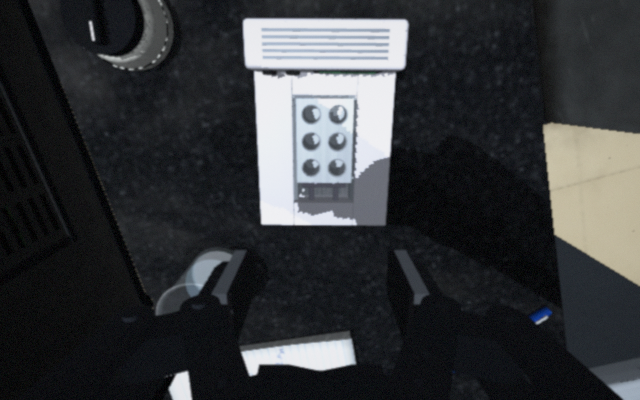

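The block lies flat in the well at (325,140), within 0.2 mm of the seat in x and y with its top at 36 mm. The gripper is clear of everything.

```bash
python3 -c "
from station import robot; print(robot.sign_off())"
```

```text
the job is handed in; nothing more can be done
None
```

The block is seated flat in the heater well, measured within 0.2 mm of its seat, and released. The job was handed in at about 25 s, with no verdict returned.

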